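# Trip-test and reset a bench power box's main breaker

### The job

Give the main breaker of the power box its trip test: press the round test button on its face right in, gently, so that the long handle drops by itself from the top (on) to its middle (tripped) position. Then reset it as such a breaker needs: swing the handle fully down to its lower stop, and from there fully up against its upper stop so that it latches, and let go, leaving it on. Leave the smaller outgoing breaker on, and the things lying on the bench where they are.

Things in the scene. Friction and masses are not known exactly. Their poses are not given: they have to be found in the camera images.
- power_box: Grey steel power box, fixed on the bench: 350 mm wide (y), 259 mm deep (x), 289 mm high. Its front panel rises away from the robot at 30 degrees from level, from 52 mm high at x = -122 mm to 183 mm at x = +105 mm, where a 30 mm thick upstand begins. Origin: on the bench under its middle; x points from the panel's foot to the back, y left as one faces the panel, z up.
- hood_lip (a point): Middle of the lower front edge of the steel hood that overhangs the panel's upper part: 263 mm above the bench, 15 mm beyond the box's origin in x. It runs along the box's y over its full width; the hood reaches back from it to the upstand. It is 98 mm above the test button and 5 mm behind it: an upright gripper cannot reach the button, one leaning 20 degrees or more to the panel's foot can.
- breaker: Main breaker, the larger of two, right of the middle of the panel as one faces it: mid-grey case, face 165 x 140 mm, 20 mm proud of the panel; long black handle in the middle, round test button upper right. Origin: middle of the face. x points up the slope, y left across the face, z square out of it (30 degrees from vertical). A frame 4 mm high round the handle's slot spans x +-37, y +-25 mm.
- test_button: Test button of the main breaker, a round grey cap of 22 mm diameter; origin: middle of its top, 12 mm above the breaker's face at x = +46, y = -47 mm in the breaker's frame; axes as the breaker's. It moves in square to the face (-z), 8 mm to a hard stop, and springs back. It takes 7 to 9 N until it trips at 5 to 7 mm, then 3 to 4 N to the stop. The handle's side is 31 mm from its middle.
- breaker_handle (a joint): Angle of the main handle, rad. 0.02: on, latched, leaning 0.45 up the slope from square to the face. Tripped: springs to about 0.5. Lower stop 0.91, upper stop -0.06. Once tripped it latches on only after going down past 0.86; else it springs back to the middle. Brought up below -0.03 it latches. It stays where left near the lower stop. At the grip it takes up to 6 N down, 12 N up.
- handle_grip (a point): Point in the middle of the main handle, 75 mm from its pivot, 15 mm below its end. The handle is a straight black lever, 32 mm wide (along the breaker's y) and 16 mm thick from 48 to 90 mm from the pivot, with a 24 x 12 mm neck below; its end stands 60 mm above the face when square to it. At joint 0 its length leans 0.45 rad from the breaker's z towards its x.
- handle_pivot (a point): Pivot of the main handle, 30 mm below the middle of the breaker's face; the pivot's axis is the breaker's y. Axes as the breaker's.
- outgoing_handle (a joint): Angle of the smaller outgoing breaker's handle in rad: 0 is on (up the slope), 0.9 off. It stays where it is left. It must stay on.
- outgoing_tip (a point): Tip of the outgoing breaker's short black handle (18 mm wide, 27 mm above its face). That breaker has a 130 x 76 mm mid-grey face, its middle 155 mm left of the main handle, and no test button.
- hammer: Loose bystander: hammer with a wooden handle, 300 mm long, lying on the bench left of the box. Origin: underside, x along the handle to the head.
- battery: Loose bystander: black tool battery pack, 118 x 76 mm, 65 mm high, on the bench right of the box. Origin: centre of the underside.
- parts_bin: Loose bystander: empty yellow open bin, 150 x 100 mm, 75 mm high, on the bench right of the box. Origin: centre of the underside.

How it is judged (in metres and radians):
On the way, in this order (a step that is already met when the one before it is completed fails the run):
1. The test button is pushed in (more than 4 mm) and the handle has dropped to its middle, tripped position (0.3 to 0.75 rad) (z of test_button in the frame of breaker below 0.008 m and value of joint breaker_handle between 0.3 and 0.75 rad).
2. The handle has been swung fully down (past 0.86 rad), which re-arms the latch (value of joint breaker_handle above 0.86 rad).
At the end, for the whole second after the job is handed in: The main breaker's handle is latched on at the top (joint between -0.05 and 0.08 rad), at rest and let go; the test button is out again (under 1 mm in); the outgoing breaker's handle is still on (under 0.05 rad) (value of joint breaker_handle between -0.05 and 0.08 rad and velocity of joint breaker_handle between -0.05 and 0.05 rad/s and z of test_button in the frame of breaker above 0.011 m and value of joint outgoing_handle below 0.05 rad); the robot touches nothing.
It fails at once if The robot rams the test button (more than 35 N on its cap) (contact force between any of the fingers, the arm and test_button above 35 N).
It fails at once if The outgoing breaker's handle is moved off its on position by more than 0.1 rad (value of joint outgoing_handle above 0.1 rad).
It fails at once if A thing lying on the bench is shifted by more than 20 mm (distance of any of hammer, battery, parts_bin from where it was at the start of the episode above 0.02 m).
It also fails if it takes over 48 s, if anything falls off the work surface, if the arm or the gripper's body presses on something with over 40 N, if the wrist force passes 120 N, or if a joint passes its speed limit or range.

### The arm

A 7-joint arm with a two-finger parallel gripper is mounted at the origin on the work surface. World frame = base frame: x ahead of the robot, y to its left, z up, the work surface at z = 0. Lengths are in m, angles in degrees, forces in N, time in s.
With the tool pointing down it reaches from about 0.4 to 0.75 m from the base axis. Payload 19.5 kg.
Tool frame: the origin (TCP) lies midway between the tips of the shut fingers; the grasp point (between the pads) lies 19 mm behind it; z points along the fingers, y is the line along which they close (so a half turn about z gives the same grasp; the last joint's range is limited). The gripper opens to 85 mm and grips with 20 to 120 N. Pads are 22 mm wide; open, the fingers measure 114 mm over their backs; the gripper's body (76 mm by 85 mm) begins 54 mm behind the grasp point. The pads swing forward as they close: fully open they stand 13 mm farther back than shut.
Start: joints at [72.038, 40.479, -1.581, 85.061, 1.261, 54.483, -4.326], TCP at [0.154, -0.554, 0.231] pointing down, gripper open.
Joint ranges: [-155.06, 155.06], [-18.47, 123.98], [-90, 86.84], [0, 140.48], [-83.41, 263.41], [0, 116], [-161.91, 161.91]. Speed limits (degrees/s): [108.29, 108.29, 147.25, 147.25, 172.46, 172.46, 172.46].

### API

Orientations are given as a 3x3 rotation matrix whose columns are the frame's x, y, z axes.
In Python, from bench import * gives the robot as it stands.
- The arm moves only by the tool jog_arm, never from a script. Its argument "commands" is a list of rows, each an object with "claw": the closure in counts, from 0 (fully open) to 255 (shut); "travel": the shift along the tool's x, y, z in units of 25 mm (1.0 is 25 mm), a list of three; "rot": the turn, a rotation vector about the tool's x, y, z in units of 8 degrees (1.0 is 8 degrees), a list of three. A call has 1 to 10 rows; each row shifts and turns the commanded pose from where the row before left it, along the tool's axes as they then stand; what a row does not reach is not made up. A row lasts 1/10 s, in which the tool goes at most 50 mm and 8.59 degrees, less where a joint would pass 70% of its speed; a pose out of reach is approached as far as the arm can. A call is refused whole if a number of a shift passes 1 or a number of a turn 1, either way. A call with a gripper value outside its range is refused whole. The fingers move at their own pace and stop on an object; "force" is the grip in N (left out, the last holds). Time passes only in rows, so rows that do not move let the fingers close. It gives the time, the measured TCP pose, the force, the opening and the grip force at its end, in the units of the state.
- sense(): the state, without advancing time (a new reading comes with each control period).
- get_image(name): name is "scene" or "top" or "wrist"; returns (picture, depth): 480x640x3 uint8, red, green, blue; 480x640 float32, m along the optical axis (not along the pixel's ray), 0 where there is no reading.
- calibration(name): a dict with "intrinsics" (3x3 intrinsics, pixels), "k1" (the pictures are not rectified: a ray, as slopes to the right and down, at radius r is drawn at 1 + k1 r^2 times it, then the intrinsics apply), "world_to_cam" (4x4, takes a point from world to camera coordinates). Camera axes: x right, y down, z forward; pixel columns grow to the right and rows downward; lengths in m; the calibration is good to about 2 mm. A picture is of the moment at which its call begins: read the wrist's pose just before it. calibration takes no time and is no camera call; for the wrist camera it gives the pose at the moment of the call.
- finish_job(): hands the job in; it is judged then, once.
The state is a dict: "time": time; "qpos": joint angles; "dq": joint speeds; "joint_efforts": joint torques, N m; "tcp_pos": TCP position; "orientation": TCP orientation; "ft_force": force on the tool from outside, world axes, zero at the start; "torque": the same for the moment, N m; "grip_width": finger opening in m; "gripper_force": force on a finger pad.
Only numpy, scipy, OpenCV 4.12 (cv2) and the standard library are available. Lean on these libraries where they do the work, as an engineer would, in place of code of your own. Each camera call takes 0.05 s, during which the arm holds its last target. There are 200 camera calls.

## Working session

There is one attempt and no reset: what is moved stays moved. The work goes in short steps, Python scripts to look and compute and a tool call to move; the robot and the scene stay as the last step left them, time stands still between calls to the robot, and variables do not carry over. Pictures are saved under pics/ and viewed, at most 10 in all, crops included, and the job is handed in when it is done.

Besides the shell and the picture viewer there is one more tool, called after "Request:" as name([rows], argument=value, ...), one row to a line, values as JSON. jog_arm: Moves the arm, as the interface text tells. Its arguments: {"type":"object","properties":{"commands":{"type":"array","items":{"type":"object","properties":{"claw":{"type":"number"},"travel":{"type":"array","items":{"type":"number"}},"rot":{"type":"array","items":{"type":"number"}}}}},"force":{"type":"number"}},"required":["commands"]}

```bash
mkdir -p pics; ls; python3 - <<'E'
from bench import *
import cv2,numpy as np
s=sense();print(s['time'],s['tcp_pos'],s['orientation'],s['ft_force'])
for n in('scene','top'):
    c=calibration(n);im,d=get_image(n)
    cv2.imwrite(f'pics/{n}0.png',im[:,:,::-1]);np.save(f'pics/{n}0.npy',d)
    print(n,c)
E
```

```text
pics
0.0 [ 0.15428875 -0.55364605  0.23083988] [[ 9.63296599e-01  2.68439124e-01 -3.15080744e-04]
 [ 2.68439307e-01 -9.63296053e-01  1.02584067e-03]
 [-2.81402660e-05 -1.07276889e-03 -9.99999424e-01]] [0.56521208 1.17905076 0.7735022 ]
scene {'intrinsics': array([[502.30451414,   0.        , 318.39961771],
       [  0.        , 502.30451414, 243.97809589],
       [  0.        ,   0.        ,   1.        ]]), 'k1': 0.012830691349598359, 'world_to_cam': array([[-0.91397063,  0.40576806,  0.00315863,  0.4850038 ],
       [ 0.30613151,  0.69461227, -0.65099716, -0.08344738],
       [-0.26634788, -0.59402532, -0.7590736 ,  1.3407165 ],
       [ 0.        ,  0.        ,  0.        ,  1.        ]])}
top {'intrinsics': array([[477.97400721,   0.        , 322.04923153],
       [  0.        , 477.97400721, 238.2420223 ],
       [  0.        ,   0.        ,   1.        ]]), 'k1': 0.0070929556426601965, 'world_to_cam': array([[ 0.00888886, -0.999777  , -0.01915544,  0.05885166],
       [-0.99494735, -0.0069269 , -0.10015886,  0.5442873 ],
       [ 0.10000383,  0.01994896, -0.99478705,  1.34460834],
       [ 0.        ,  0.        ,  0.        ,  1.        ]])}
```

View pics/scene0.png

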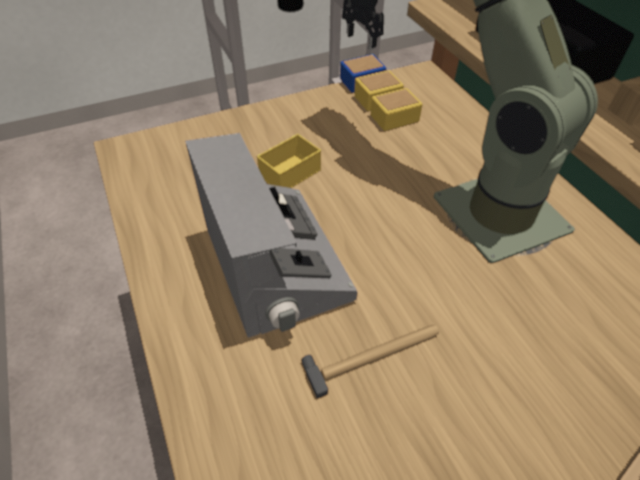

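View pics/top0.png

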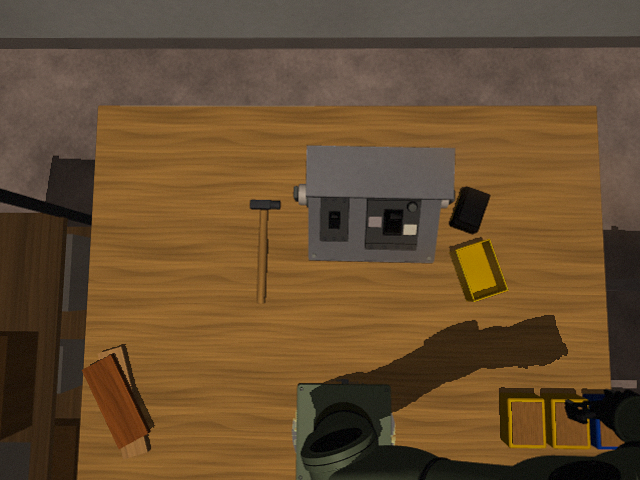

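The top picture shows the box: hood at rows 147–198, panel foot at row 262 (cols 308–435), main handle near (393,220), button near (412,207), battery (469,210), bin (478,268). The hammer lies to the left. Next, an enlarged crop.

```bash
cat > h.py <<'E'
import numpy as np,cv2
from bench import *
def ray(c,u,v):
    K=c['intrinsics'];x=(u-K[0,2])/K[0,0];y=(v-K[1,2])/K[1,1];a,b=x,y
    for _ in range(5):
        k=1+c['k1']*(a*a+b*b);a,b=x/k,y/k
    return np.stack([a,b,np.ones_like(a)],-1)
def world(c,p): 
    T=np.linalg.inv(c['world_to_cam']);return p@T[:3,:3].T+T[:3,3]
def pix(c,P):
    T=c['world_to_cam'];p=np.atleast_2d(P)@T[:3,:3].T+T[:3,3];a=p[:,:2]/p[:,2:];k=1+c['k1']*(a**2).sum(1,keepdims=True)
    K=c['intrinsics'];return a*k*K[0,0]+K[:2,2]
def cloud(c,d):
    v,u=np.mgrid[:480,:640].astype(float);return world(c,ray(c,u,v)*d[...,None])
E
python3 - <<'E'
from h import *
im=cv2.imread('pics/top0.png');cv2.imwrite('pics/top_crop.png',cv2.resize(im[140:270,295:465],None,fx=4.5,fy=4.5,interpolation=cv2.INTER_CUBIC))
c=calibration('top');d=np.load('pics/top0.npy');W=cloud(c,d)
for u,v in[(312,255),(430,255),(372,255),(313,205),(432,210),(412,207),(393,220),(380,240),(330,170),(430,170),(375,195),(370,205),(405,241),(410,241),(380,300)]:print(u,v,W[v,u].round(4))
E
```

```text
312 255 [0.4933 0.0902 0.0598]
430 255 [ 0.4958 -0.238   0.0607]
372 255 [ 0.4946 -0.0772  0.0601]
313 205 [0.622  0.086  0.1343]
432 210 [ 0.6109 -0.2304  0.1313]
412 207 [ 0.6131 -0.172   0.1643]
393 220 [ 0.578  -0.122   0.1697]
380 240 [ 0.5324 -0.0951  0.1047]
330 170 [0.6813 0.0407 0.2806]
430 170 [ 0.6816 -0.195   0.2832]
375 195 [ 0.6226 -0.0662  0.2756]
370 205 [ 0.6194 -0.0641  0.1548]
405 241 [ 0.5302 -0.1625  0.1039]
410 241 [ 0.5302 -0.1756  0.1057]
380 300 [ 0.3687 -0.1051 -0.0005]
```

View pics/top_crop.png

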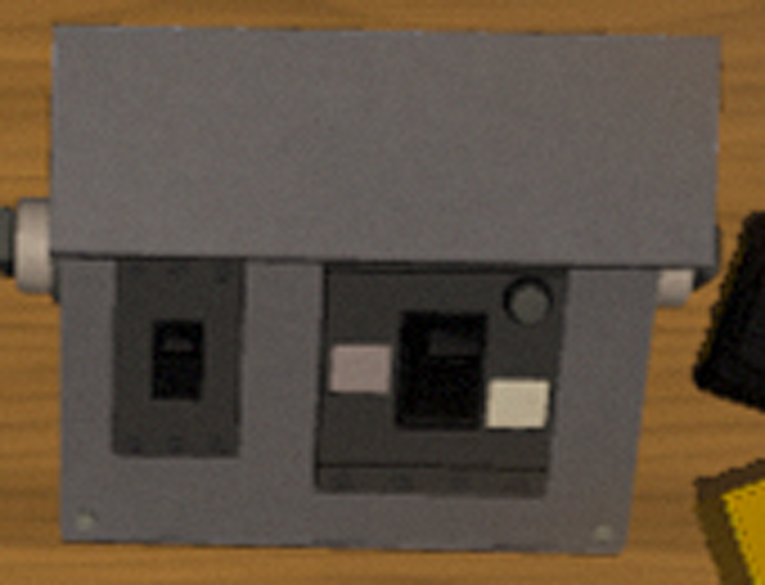

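The crop shows the button at crop (527,301) → image (412.1,206.9), the slot frame at x 400–487, y 312–428, and the handle end near (455,340). It leans up, so it is on. The outgoing handle is near (178,345).

```bash
python3 - <<'E'
from h import *
c=calibration('top');d=np.load('pics/top0.npy');W=cloud(c,d)
def crop(x,y):return 295+x/4.5,140+y/4.5
def reg(x0,y0,x1,y1):
    a=crop(x0,y0);b=crop(x1,y1);P=W[int(a[1])+1:int(b[1]),int(a[0])+1:int(b[0])].reshape(-1,3);return P
def fit(P):
    for _ in range(3):
        m=P.mean(0);n=np.linalg.svd(P-m)[2][2];n*=np.sign(n[2]);r=(P-m)@n;P=P[abs(r)<max(.003,2*r.std())]
    return n,m,r.std()
A=np.r_[reg(255,280,310,530),reg(65,280,105,500),reg(130,500,560,530),reg(575,290,620,500)]
n,m,s=fit(A);print('panel',n,m,s,'slope',np.degrees(np.arccos(n[2])),'yaw',np.degrees(np.arctan2(-n[1],-n[0])))
F=np.r_[reg(335,280,390,335),reg(335,400,390,455),reg(495,435,545,455)]
nf,mf,s=fit(F);print('face',nf,mf,s,np.degrees(np.arccos(nf[2])),'proud',(mf-m)@n)
yaw=np.arctan2(-n[1],-n[0])
def on(u,v,h):
    r=ray(c,np.float64(u),np.float64(v));p0=world(c,np.zeros(3));q=world(c,r)-p0
    t=((m-p0)@n+h)/(q@n);return p0+t*q
B=on(*crop(527,301),.032);print('button',B)
for k in [(400,312),(487,312),(487,428),(400,428)]:print('frame',on(*crop(*k),.024))
fl=on(*crop(318,466),.02);print('case corners',fl,on(*crop(548,468),.02),on(*crop(327,268),.02),on(*crop(565,268),.02))
print('foot',on(*crop(62,540),0),on(*crop(618,552),0))
print('outh',on(*crop(178,345),.02))
E
```

```text
panel [-0.49979127  0.00843082  0.86610485] [ 0.54747821 -0.06147746  0.09051125] 0.002158761756206382 slope 29.990895018034134 yaw -0.9664128790828811
face [-0.4976444   0.00111343  0.86738043] [ 0.57215626 -0.09301363  0.12838346] 0.001927055697477755 29.84435877071768 proud 0.020201557313066817
button [ 0.6130317  -0.1719373   0.16636156]
frame [ 0.60828736 -0.10047825  0.15369146]
frame [ 0.6084749  -0.15078817  0.15428941]
frame [ 0.5447215  -0.15576404  0.11754855]
frame [ 0.54444124 -0.10424657  0.11688534]
case corners [ 0.52295027 -0.05675689  0.09940319] [ 0.52263272 -0.1946481   0.1005622 ] [ 0.6323576  -0.05746269  0.16254425] [ 0.63278163 -0.19432914  0.16412122]
foot [0.47980277 0.09952611 0.04989147] [ 0.47504277 -0.24630463  0.05051106]
outh [0.59050479 0.02831106 0.13755788]
```

```bash
cat >> h.py <<'E'
from scipy.spatial.transform import Rotation as Ro
yaw=np.radians(-.6);C=np.array([.579,-.1255,.1325])
RB=(Ro.from_euler('z',yaw)*Ro.from_euler('y',-30,degrees=True)).as_matrix()
def bp(x,y,z):return C+RB@np.array([x,y,z])
RT=RB@np.diag([1,-1,-1.])   # tool: z=-n, y=-ey, x=ex
def q2p(q,r=.075,y=0):a=.45-q;return bp(r*np.sin(a),y,-.03+r*np.cos(a))
def togo(p,R=RT):
    s=sense();R0=np.array(s['orientation']);d=(p-np.array(s['tcp_pos']))
    rv=Ro.from_matrix(R0.T@R).as_rotvec(degrees=True)
    print('t',s['time'],'tcp',np.round(s['tcp_pos'],4),'in breaker mm',(RB.T@(s['tcp_pos']-C)*1e3).round(1),'travel in target axes (units)',(R.T@d/.025).round(3),'rot units',(rv/8).round(3),'F',np.round(RB.T@s['ft_force'],1),'w',s['grip_width'],s['gripper_force'],'q',np.round(s['qpos'],0))
E
python3 -c "
from h import *
print(RB,bp(46e-3,-47e-3,12e-3));togo(bp(.046,-.047,.12))"
```

```text
[[ 8.65977919e-01  1.04717841e-02 -4.99972585e-01]
 [-9.06883107e-03  9.99945169e-01  5.23589206e-03]
 [ 5.00000000e-01 -4.33680869e-19  8.66025404e-01]] [ 0.61234314 -0.17285176  0.1658923 ]
t 0.1 tcp [ 0.1543 -0.5537  0.2309] in breaker mm [-314.7 -432.6  295.3] travel in target axes (units) [ 14.428 -15.423   7.012] rot units [-0.536  3.726  1.973] F [-0.2  0.3 -0.1] w 0.0853140326388493 0.0 q [72. 41. -2. 85.  1. 54. -4.]
```

Request:
jog_arm([
  {"claw": 255, "rot": [0, 0, 1], "travel": [0, 0, -1]},
  {"claw": 255, "rot": [0, 0, 1], "travel": [0, 0, -1]},
  {"claw": 255, "rot": [0, 1, 0]},
  {"claw": 255, "rot": [0, 1, 0]},
  {"claw": 255, "rot": [0, 1, 0]},
  {"claw": 255, "rot": [0, 0.75, 0]},
])

```text
invalid input
```

```bash
python3 -c "
from h import *
togo(bp(.046,-.047,.12))"
```

```text
t 0.1 tcp [ 0.1543 -0.5537  0.2309] in breaker mm [-314.7 -432.6  295.3] travel in target axes (units) [ 14.428 -15.423   7.012] rot units [-0.536  3.726  1.973] F [-0.2  0.3 -0.1] w 0.0853140326388493 0.0 q [72. 41. -2. 85.  1. 54. -4.]
```

Request:
jog_arm([
  {"claw": 255, "rot": [0, 0, 1], "travel": [0, 0, -1]},
  {"claw": 255, "rot": [0, 0, 1], "travel": [0, 0, -1]},
  {"claw": 255, "rot": [0, 1, 0], "travel": [0, 0, 0]},
  {"claw": 255, "rot": [0, 1, 0], "travel": [0, 0, 0]},
  {"claw": 255, "rot": [0, 1, 0], "travel": [0, 0, 0]},
  {"claw": 255, "rot": [0, 0.75, 0], "travel": [0, 0, 0]},
], force=60)

```text
time: 0.7
tcp_pos: [0.1533, -0.5542, 0.2815]
orientation: [[0.864, -0.01, 0.504], [-0.008, -1.0, -0.006], [0.504, 0.001, -0.864]]
ft_force: [-0.4, -0.2, -1.3]
grip_width: 0.0
gripper_force: 0.0
```

```bash
python3 -c "
from h import *
togo(bp(.046,-.047,.12))"
```

```text
t 0.7 tcp [ 0.1533 -0.5542  0.2815] in breaker mm [-290.3 -433.1  339.7] travel in target axes (units) [ 13.451 -15.444   8.788] rot units [ 0.003 -0.034  0.008] F [-1.  -0.2 -0.9] w 5.080385667388486e-06 0.0 q [ 95.  38. -16.  89. -26.  52.   8.]
```

Request:
jog_arm([
  {"claw": 255, "rot": [0, 0, 0], "travel": [0.8, -0.95, 0.5]},
  {"claw": 255, "rot": [0, 0, 0], "travel": [0.8, -0.95, 0.5]},
  {"claw": 255, "rot": [0, 0, 0], "travel": [0.8, -0.95, 0.5]},
  {"claw": 255, "rot": [0, 0, 0], "travel": [0.8, -0.95, 0.5]},
  {"claw": 255, "rot": [0, 0, 0], "travel": [0.8, -0.95, 0.5]},
  {"claw": 255, "rot": [0, 0, 0], "travel": [0.8, -0.95, 0.5]},
  {"claw": 255, "rot": [0, 0, 0], "travel": [0.8, -0.95, 0.5]},
  {"claw": 255, "rot": [0, 0, 0], "travel": [0.8, -0.95, 0.5]},
  {"claw": 255, "rot": [0, 0, 0], "travel": [0.8, -0.95, 0.5]},
  {"claw": 255, "rot": [0, 0, 0], "travel": [0.8, -0.95, 0.5]},
])

```text
time: 1.7
tcp_pos: [0.3925, -0.3171, 0.2729]
orientation: [[0.866, -0.008, 0.5], [-0.007, -1.0, -0.004], [0.5, -0.0, -0.866]]
ft_force: [0.9, -1.0, -0.4]
grip_width: -0.0001
gripper_force: 0.0
```

```bash
python3 -c "
from h import *
togo(bp(.046,-.047,.12))"
```

```text
t 1.7 tcp [ 0.3925 -0.3171  0.2729] in breaker mm [ -89.5 -193.6  213.9] travel in target axes (units) [ 5.422 -5.864  3.754] rot units [-0.011  0.001  0.016] F [ 0.6 -1.  -0.7] w -5.153335234528761e-05 0.0 q [ 62.  27. -22. 119. -39.  17. -10.]
```

Request:
jog_arm([
  {"claw": 255, "rot": [0, 0, 0], "travel": [0.9, -0.98, 0.5]},
  {"claw": 255, "rot": [0, 0, 0], "travel": [0.9, -0.98, 0.5]},
  {"claw": 255, "rot": [0, 0, 0], "travel": [0.9, -0.98, 0.5]},
  {"claw": 255, "rot": [0, 0, 0], "travel": [0.9, -0.98, 0.5]},
  {"claw": 255, "rot": [0, 0, 0], "travel": [0.9, -0.98, 0.5]},
  {"claw": 255, "rot": [0, 0, 0], "travel": [0.9, -0.98, 0.5]},
  {"claw": 255, "rot": [0, 0, 0], "travel": [0, 0, 0]},
  {"claw": 255, "rot": [0, 0, 0], "travel": [0, 0, 0]},
])

```text
time: 2.5
tcp_pos: [0.5475, -0.1713, 0.2753]
orientation: [[0.866, -0.005, 0.499], [-0.005, -1.0, -0.003], [0.499, -0.0, -0.866]]
ft_force: [0.1, 0.0, -0.5]
grip_width: -0.0
gripper_force: 0.0
```

```bash
python3 -c "
from h import *
togo(bp(.046,-.047,.12))
im,d=get_image('wrist');c=calibration('wrist')
cv2.imwrite('pics/w1.png',im[:,:,::-1]);np.save('pics/w1.npy',d)
for p in [bp(.046,-.047,.012),bp(.037,.025,.004),bp(.037,-.025,.004),bp(-.037,-.025,.004),bp(-.037,.025,.004)]:print(pix(c,p))
"
```

```text
t 2.5 tcp [ 0.5475 -0.1713  0.2753] in breaker mm [ 44.5 -46.1 139.2] travel in target axes (units) [0.058 0.034 0.767] rot units [-0.019  0.005  0.031] F [-0.2  0.  -0.4] w -1.2881446059715644e-05 0.0 q [ 21.  28.  -2. 113. -40.  13. -34.]
[[314.03667796 235.24590666]]
[[227.4576893  243.22637606]]
[[287.48868125 243.44355686]]
[[288.90457236 324.0285071 ]]
[[232.74987931 323.64430277]]
```

View pics/w1.png

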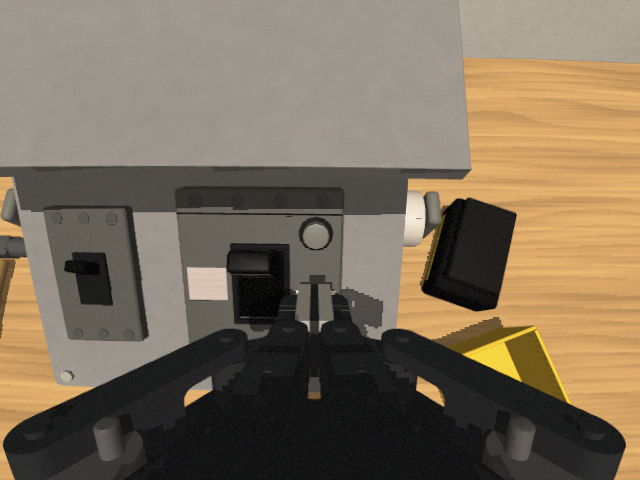

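The wrist picture shows the button at (316,234) and the frame at x 229–290, y 244–324. This is about 2 px right of my model, so I shift it 1.5 mm to the right.

Request:
jog_arm([
  {"claw": 255, "rot": [0, 0, 0], "travel": [0.06, 0.1, 0.9]},
  {"claw": 255, "rot": [0, 0, 0], "travel": [0, 0, 0.9]},
  {"claw": 255, "rot": [0, 0, 0], "travel": [0, 0, 0.9]},
  {"claw": 255, "rot": [0, 0, 0], "travel": [0, 0, 0.9]},
  {"claw": 255, "rot": [0, 0, 0], "travel": [0, 0, 0.5]},
  {"claw": 255, "rot": [0, 0, 0], "travel": [0, 0, 0.3]},
  {"claw": 255, "rot": [0, 0, 0], "travel": [0, 0, 0]},
  {"claw": 255, "rot": [0, 0, 0], "travel": [0, 0, 0]},
])

```text
time: 3.35
tcp_pos: [0.6035, -0.1757, 0.1819]
orientation: [[0.866, -0.008, 0.5], [-0.007, -1.0, -0.004], [0.5, 0.0, -0.866]]
ft_force: [-1.0, 0.5, -0.2]
grip_width: -0.0003
gripper_force: 0.0
```

```bash
sed -i 's/-.1255,.1325/-.127,.1325/' h.py; python3 -c "
from h import *
togo(bp(.046,-.047,.012))
im,d=get_image('wrist');c=calibration('wrist')
cv2.imwrite('pics/w2.png',im[:,:,::-1])
W=cloud(c,d);B=(W-C)@RB
m=(abs(B[...,0]-.046)<.03)&(abs(B[...,1]+.01)<.06)|False
# face height estimate, button height
k=(B[...,0]>.02)&(B[...,0]<.06)&(B[...,1]>.03)&(B[...,1]<.06)&(d>0);print('face z',np.median(B[k][:,2]),k.sum())
"
```

```text
t 3.35 tcp [ 0.6035 -0.1757  0.1819] in breaker mm [ 46.3 -48.4  30.3] travel in target axes (units) [-0.013 -0.057  0.731] rot units [-0.007 -0.003  0.016] F [-0.9  0.5  0.3] w -0.00032370546025572354 0.0 q [ 24.  41. -12. 110. -42.   0. -31.]
face z -0.0005162948953965315 3663
```

View pics/w2.png

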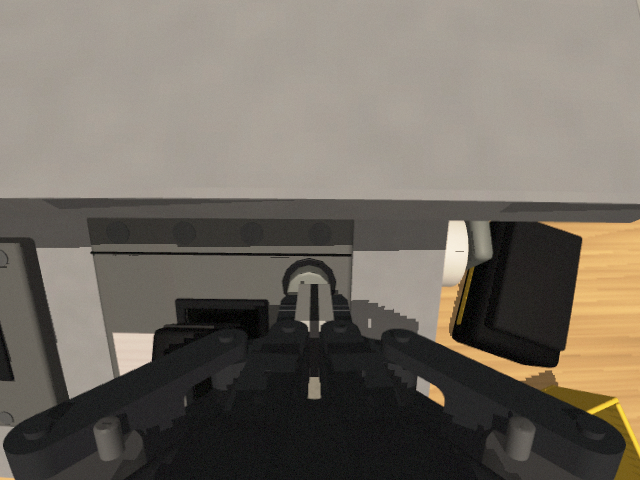

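Button at about (309,280), partly hidden by the fingertips, which line up with it sideways. Joint 6 has reached its 0 limit at a 30° lean, so I reduce the lean to 22°, still clear of the hood.

Request:
jog_arm([
  {"claw": 255, "rot": [0, -0.5, 0], "travel": [0, 0, 0]},
  {"claw": 255, "rot": [0, -0.5, 0], "travel": [0, 0, 0]},
  {"claw": 255, "rot": [0, 0, 0], "travel": [0, 0, 0]},
])

```text
time: 3.7
tcp_pos: [0.6047, -0.1749, 0.1818]
orientation: [[0.923, -0.006, 0.384], [-0.004, -1.0, -0.004], [0.384, 0.002, -0.923]]
ft_force: [-0.1, 0.9, -0.1]
grip_width: -0.0002
gripper_force: 0.0
```

```bash
cat >> h.py <<'E'
RT22=RT@Ro.from_euler('y',-8,degrees=True).as_matrix()
E
python3 -c "
from h import *
togo(bp(.041,-.047,.015),RT22)"
```

```text
t 3.7 tcp [ 0.6047 -0.1749  0.1818] in breaker mm [ 47.3 -47.6  29.6] travel in target axes (units) [-0.168 -0.026  0.613] rot units [ 0.003 -0.075  0.039] F [-0.1  0.9 -0. ] w -0.000208656681507005 0.0 q [ 11.  42.   9. 103. -42.  18. -35.]
```

Request:
jog_arm([
  {"claw": 255, "rot": [0, 0, 0], "travel": [-0.1, -0.02, 0.2]},
  {"claw": 255, "rot": [0, 0, 0], "travel": [-0.07, 0, 0.15]},
  {"claw": 255, "rot": [0, 0, 0], "travel": [0, 0, 0.1]},
  {"claw": 255, "rot": [0, 0, 0], "travel": [0, 0, 0.05]},
  {"claw": 255, "rot": [0, 0, 0], "travel": [0, 0, 0]},
  {"claw": 255, "rot": [0, 0, 0], "travel": [0, 0, 0]},
])

```text
time: 4.3
tcp_pos: [0.6044, -0.1749, 0.1671]
orientation: [[0.923, -0.008, 0.384], [-0.007, -1.0, -0.002], [0.384, -0.001, -0.923]]
ft_force: [-0.4, -0.7, 1.3]
grip_width: 0.0001
gripper_force: 0.0
```

```bash
python3 -c "
from h import *
togo(bp(.041,-.047,.010),RT22)"
```

```text
t 4.3 tcp [ 0.6044 -0.1749  0.1671] in breaker mm [ 39.8 -47.7  17. ] travel in target axes (units) [ 0.087 -0.027  0.272] rot units [-0.013 -0.073  0.017] F [ 0.3 -0.7  1.4] w 0.00014992299476293734 0.0 q [ 13.  43.   6. 104. -43.  15. -34.]
```

Request:
jog_arm([
  {"claw": 255, "rot": [0, 0, 0], "travel": [0, 0, 0.04]},
  {"claw": 255, "rot": [0, 0, 0], "travel": [0, 0, 0.04]},
  {"claw": 255, "rot": [0, 0, 0], "travel": [0, 0, 0.04]},
  {"claw": 255, "rot": [0, 0, 0], "travel": [0, 0, 0.04]},
  {"claw": 255, "rot": [0, 0, 0], "travel": [0, 0, 0.04]},
  {"claw": 255, "rot": [0, 0, 0], "travel": [0, 0, 0.04]},
  {"claw": 255, "rot": [0, 0, 0], "travel": [0, 0, 0]},
])

```text
time: 5.0
tcp_pos: [0.607, -0.1748, 0.1618]
orientation: [[0.923, -0.007, 0.384], [-0.007, -1.0, -0.002], [0.384, -0.0, -0.923]]
ft_force: [-1.3, 0.3, 6.8]
grip_width: 0.0004
gripper_force: 2.8
```

```bash
python3 -c "
from h import *
togo(bp(.041,-.047,.010),RT22)"
```

```text
t 5.0 tcp [ 0.607  -0.1748  0.1618] in breaker mm [ 39.3 -47.5  11.1] travel in target axes (units) [ 0.074 -0.021  0.035] rot units [-0.012 -0.075  0.02 ] F [2.3 0.3 6.6] w 0.0004384493001828229 2.8169605415314436 q [ 13.  44.   6. 103. -43.  15. -34.]
```

Request:
jog_arm([
  {"claw": 255, "rot": [0, 0, 0], "travel": [0, 0, 0.04]},
  {"claw": 255, "rot": [0, 0, 0], "travel": [0, 0, 0.04]},
  {"claw": 255, "rot": [0, 0, 0], "travel": [0, 0, 0.04]},
  {"claw": 255, "rot": [0, 0, 0], "travel": [0, 0, 0]},
])

```text
time: 5.4
tcp_pos: [0.6083, -0.1749, 0.1592]
orientation: [[0.923, -0.007, 0.385], [-0.007, -1.0, -0.002], [0.385, -0.0, -0.923]]
ft_force: [-1.3, 0.9, 6.4]
grip_width: 0.0004
gripper_force: 3.3
```

```bash
python3 -c "
from h import *
togo(bp(.041,-.047,.010),RT22)"
```

```text
t 5.4 tcp [ 0.6083 -0.1749  0.1592] in breaker mm [ 39.2 -47.6   8.2] travel in target axes (units) [ 0.062 -0.023 -0.08 ] rot units [-0.011 -0.079  0.02 ] F [2.1 0.9 6.2] w 0.00040604327027798427 3.27423426322639 q [ 13.  44.   5. 103. -43.  14. -34.]
```

Request:
jog_arm([
  {"claw": 255, "rot": [0, 0, 0], "travel": [0, 0, 0.04]},
  {"claw": 255, "rot": [0, 0, 0], "travel": [0, 0, 0.04]},
  {"claw": 255, "rot": [0, 0, 0], "travel": [0, 0, 0]},
  {"claw": 255, "rot": [0, 0, 0], "travel": [0, 0, 0]},
])

```text
time: 5.8
tcp_pos: [0.6088, -0.1749, 0.1571]
orientation: [[0.923, -0.007, 0.384], [-0.007, -1.0, -0.002], [0.384, -0.0, -0.923]]
ft_force: [1.0, 0.4, 3.2]
grip_width: -0.0001
gripper_force: 1.5
```

```bash
python3 -c "
from h import *
togo(bp(.041,-.047,.010),RT22)
c=calibration('top');im,d=get_image('top');W=cloud(c,d);B=(W-C)@RB
k=(abs(B[...,1])<.015)&(B[...,2]>.03)&(B[...,2]<.075)&(abs(B[...,0])<.08)&(d>0);print(k.sum(),np.median(B[k],0) if k.any() else '')"
```

```text
t 5.8 tcp [ 0.6088 -0.1749  0.1571] in breaker mm [ 38.5 -47.6   6.1] travel in target axes (units) [ 0.078 -0.024 -0.167] rot units [-0.011 -0.073  0.019] F [2.5 0.4 2.2] w -6.83843482767551e-05 1.4714234322309494 q [ 13.  44.   5. 103. -43.  14. -34.]
120 [ 0.00466306 -0.00042615  0.05814857]
```

Force fell to about 3 N and the handle now stands square to the face: tripped. I back off, open, and line up over the handle.

Request:
jog_arm([
  {"claw": 255, "rot": [0, 0, 0], "travel": [0, 0, -0.4]},
  {"claw": 255, "rot": [0, 0, 0], "travel": [0, 0, -0.8]},
  {"claw": 255, "rot": [0, 0, 0], "travel": [0, 0, -1]},
  {"claw": 255, "rot": [0, 0, 0], "travel": [0, 0, -1]},
  {"claw": 0, "rot": [0, 0, 0], "travel": [0, 0, -1]},
  {"claw": 0, "rot": [0, 0, 0], "travel": [0, 0, 0]},
  {"claw": 0, "rot": [0, 0, 0], "travel": [0, 0, 0]},
])

```text
time: 6.55
tcp_pos: [0.5682, -0.1744, 0.2543]
orientation: [[0.923, -0.007, 0.384], [-0.007, -1.0, -0.002], [0.384, -0.001, -0.923]]
ft_force: [0.3, 0.5, -0.8]
grip_width: 0.0432
gripper_force: 0.0
```

```bash
python3 -c "
from h import *
zt=RT22[:,2]
for q in(.5,.92,-.06): print(q,(RB.T@(q2p(q)+.019*zt-C)*1e3).round(1))
togo(q2p(.5)-.061*zt,RT22)"
```

```text
0.5 [-6.4  0.  26.1]
0.92 [-36.6   0.   18.1]
-0.06 [34.   0.  16.6]
t 6.55 tcp [ 0.5682 -0.1744  0.2543] in breaker mm [ 52.  -47.5 110.6] travel in target axes (units) [-1.843 -1.899  0.474] rot units [-0.013 -0.075  0.02 ] F [-0.2  0.5 -0.8] w 0.04320001738262528 0.0 q [  9.  34.  15. 104. -38.  26. -39.]
```

Request:
jog_arm([
  {"claw": 0, "rot": [0, 0, 0], "travel": [-0.65, -0.65, 0.17]},
  {"claw": 0, "rot": [0, 0, 0], "travel": [-0.65, -0.65, 0.15]},
  {"claw": 0, "rot": [0, 0, 0], "travel": [-0.55, -0.6, 0.15]},
  {"claw": 0, "rot": [0, 0, 0], "travel": [0, 0, 0]},
  {"claw": 0, "rot": [0, 0, 0], "travel": [0, 0, 0]},
])

```text
time: 7.05
tcp_pos: [0.5306, -0.127, 0.2249]
orientation: [[0.924, -0.007, 0.383], [-0.007, -1.0, -0.002], [0.383, -0.001, -0.924]]
ft_force: [-0.1, 0.0, 0.7]
grip_width: 0.0852
gripper_force: 0.0
```

```bash
python3 -c "
from h import *
zt=RT22[:,2]
togo(q2p(.5)+.019*zt,RT22)
im,d=get_image('wrist');cv2.imwrite('pics/w3.png',im[:,:,::-1])"
```

```text
t 7.05 tcp [ 0.5306 -0.127   0.2249] in breaker mm [  4.3  -0.5 104.3] travel in target axes (units) [ 0.012 -0.019  3.156] rot units [-0.014 -0.066  0.018] F [0.2 0.  0.6] w 0.08524805017839235 0.0 q [  8.  32.   8. 116. -43.  14. -36.]
```

View pics/w3.png

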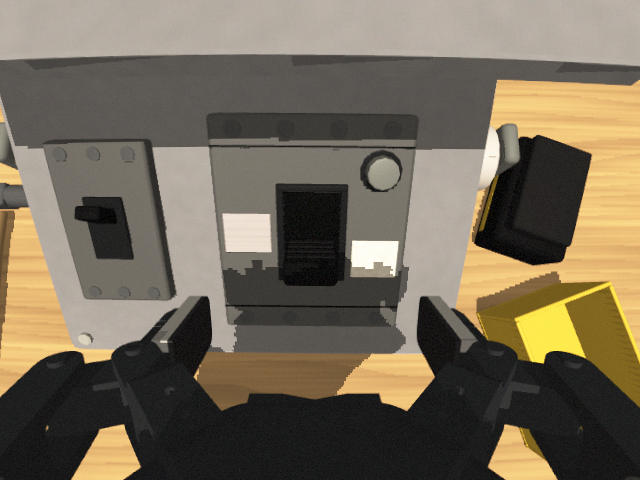

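The handle's end is at (312,265), midway between the open fingers (212 and 418), and the button is out again. I descend and grip.

Request:
jog_arm([
  {"claw": 60, "rot": [0, 0, 0], "travel": [0, 0, 0.8]},
  {"claw": 60, "rot": [0, 0, 0], "travel": [0, 0, 0.8]},
  {"claw": 60, "rot": [0, 0, 0], "travel": [0, 0, 0.7]},
  {"claw": 60, "rot": [0, 0, 0], "travel": [0, 0, 0.5]},
  {"claw": 60, "rot": [0, 0, 0], "travel": [0, 0, 0.35]},
  {"claw": 60, "rot": [0, 0, 0], "travel": [0, 0, 0]},
  {"claw": 60, "rot": [0, 0, 0], "travel": [0, 0, 0]},
])

```text
time: 7.8
tcp_pos: [0.5608, -0.1272, 0.1529]
orientation: [[0.923, -0.008, 0.384], [-0.007, -1.0, -0.003], [0.384, -0.0, -0.923]]
ft_force: [-0.4, 0.5, -0.2]
grip_width: 0.0651
gripper_force: 0.0
```

```bash
python3 -c "
from h import *
togo(q2p(.5)+.019*RT22[:,2],RT22)"
```

```text
t 7.8 tcp [ 0.5608 -0.1272  0.1529] in breaker mm [-5.5 -0.4 26.8] travel in target axes (units) [-0.03  -0.017  0.031] rot units [-0.011 -0.073  0.017] F [-0.5  0.5 -0. ] w 0.06506615878945643 0.0 q [ 14.  41.  -4. 115. -47.   2. -32.]
```

Request:
jog_arm([
  {"claw": 60, "rot": [0, -0.75, 0], "travel": [-0.08, 0, 0]},
  {"claw": 60, "rot": [0, -0.75, 0], "travel": [-0.08, 0, 0]},
  {"claw": 60, "rot": [0, 0, 0], "travel": [0, 0, 0]},
], force=45)

```text
time: 8.1
tcp_pos: [0.5594, -0.1267, 0.1481]
orientation: [[0.968, -0.005, 0.25], [-0.006, -1.0, 0.002], [0.25, -0.004, -0.968]]
ft_force: [-0.2, -0.4, 0.2]
grip_width: 0.0652
gripper_force: 0.0
```

```bash
cat >> h.py <<'E'
def gq(*qs):
    s=sense();R=np.array(s['orientation']);g=s['tcp_pos']-.019*R[:,2];b=RB.T@(g-C)
    print('grasp mm',(b*1e3).round(1),'r',np.hypot(b[0],b[2]+.03).round(4),'q',(.45-np.arctan2(b[0],b[2]+.03)).round(3),'tilt',np.degrees(np.arctan2(R[0,2],-R[2,2])).round(1))
    for q in qs: print(q,'tool units',(R.T@(q2p(q)-g)/.025).round(3))
E
python3 -c "
from h import *
togo(q2p(.5));gq(.5,.6,.7,.8,.9,.96)"
```

```text
t 8.1 tcp [ 0.5594 -0.1267  0.1481] in breaker mm [-9.1  0.1 23.3] travel in target axes (units) [ 0.216  0.006 -0.866] rot units [-0.038  1.941  0.026] F [-0.1 -0.4  0.3] w 0.06521931019340986 0.0 q [  2.  44.  17. 108. -45.  21. -37.]
grasp mm [-4.1  0.1 41.6] r 0.0717 q 0.507 tilt 14.5
0.5 tool units [-0.024  0.001 -0.132]
0.6 tool units [-0.303  0.001 -0.023]
0.7 tool units [-0.57   0.     0.113]
0.8 tool units [-0.823 -0.     0.275]
0.9 tool units [-1.058 -0.     0.462]
0.96 tool units [-1.189 -0.     0.584]
```

Request:
jog_arm([
  {"claw": 60, "rot": [0, 0, 0], "travel": [-0.02, 0, -0.12]},
  {"claw": 255, "rot": [0, 0, 0], "travel": [0, 0, 0]},
  {"claw": 255, "rot": [0, 0, 0], "travel": [0, 0, 0]},
  {"claw": 255, "rot": [0, 0, 0], "travel": [0, 0, 0]},
  {"claw": 255, "rot": [0, 0, 0], "travel": [0, 0, 0]},
  {"claw": 255, "rot": [0, 0, 0], "travel": [0, 0, 0]},
], force=45)

```text
time: 8.7
tcp_pos: [0.5566, -0.1254, 0.15]
orientation: [[0.968, -0.006, 0.25], [-0.008, -1.0, 0.008], [0.25, -0.01, -0.968]]
ft_force: [-7.4, 12.7, 11.2]
grip_width: 0.0314
gripper_force: 44.4
```

```bash
python3 -c "
from h import *
togo(q2p(.5));gq(.5,.6,.7,.8,.9,.95,.99)"
```

```text
t 8.7 tcp [ 0.5566 -0.1254  0.15  ] in breaker mm [-10.6   1.4  26.4] travel in target axes (units) [ 0.275  0.055 -0.741] rot units [-0.076  1.939  0.004] F [-1.  12.6 13.4] w 0.031379743738758674 44.39775824546814 q [  2.  43.  16. 108. -45.  21. -37.]
grasp mm [-5.5  1.2 44.7] r 0.0749 q 0.524 tilt 14.5
0.5 tool units [ 0.067  0.047 -0.028]
0.6 tool units [-0.213  0.048  0.08 ]
0.7 tool units [-0.48   0.049  0.216]
0.8 tool units [-0.732  0.05   0.378]
0.9 tool units [-0.967  0.051  0.565]
0.95 tool units [-1.077  0.052  0.666]
0.99 tool units [-1.162  0.053  0.752]
```

Request:
jog_arm([
  {"claw": 255, "rot": [0, 0, 0], "travel": [-0.21, -0.05, 0.04]},
  {"claw": 255, "rot": [0, 0, 0], "travel": [-0.14, -0.02, 0.06]},
  {"claw": 255, "rot": [0, 0, 0], "travel": [-0.13, 0, 0.07]},
  {"claw": 255, "rot": [0, 0, 0], "travel": [-0.13, 0, 0.08]},
  {"claw": 255, "rot": [0, 0, 0], "travel": [-0.12, 0, 0.08]},
  {"claw": 255, "rot": [0, 0, 0], "travel": [-0.12, 0, 0.09]},
  {"claw": 255, "rot": [0, 0, 0], "travel": [-0.11, 0, 0.1]},
  {"claw": 255, "rot": [0, 0, 0], "travel": [0, 0, 0]},
])

```text
time: 9.5
tcp_pos: [0.5372, -0.1247, 0.1317]
orientation: [[0.968, -0.007, 0.252], [-0.009, -1.0, 0.005], [0.252, -0.007, -0.968]]
ft_force: [-1.7, 4.2, 6.4]
grip_width: 0.0311
gripper_force: 49.0
```

```bash
python3 -c "
from h import *
togo(q2p(.5));gq(.9,.95,.99)"
```

```text
t 9.5 tcp [ 0.5372 -0.1247  0.1317] in breaker mm [-36.6   1.8  20.2] travel in target axes (units) [ 1.316  0.073 -0.989] rot units [-0.057  1.927 -0.   ] F [1.7 4.2 6.4] w 0.03107761798471718 49.04123783111572 q [  6.  44.  10. 113. -47.  14. -33.]
grasp mm [-31.6   1.7  38.5] r 0.0754 q 0.882 tilt 14.6
0.9 tool units [-0.029  0.068  0.048]
0.95 tool units [-0.14   0.068  0.149]
0.99 tool units [-0.224  0.069  0.235]
```

Estimated at 0.88; I press on to the lower stop to be sure.

Request:
jog_arm([
  {"claw": 255, "rot": [0, 0, 0], "travel": [-0.1, 0, 0.1]},
  {"claw": 255, "rot": [0, 0, 0], "travel": [-0.1, 0, 0.08]},
  {"claw": 255, "rot": [0, 0, 0], "travel": [-0.08, 0, 0.06]},
  {"claw": 255, "rot": [0, 0, 0], "travel": [0, 0, 0]},
  {"claw": 255, "rot": [0, 0, 0], "travel": [0, 0, 0]},
])

```text
time: 10.0
tcp_pos: [0.5327, -0.1247, 0.1246]
orientation: [[0.967, -0.007, 0.253], [-0.008, -1.0, 0.005], [0.253, -0.007, -0.967]]
ft_force: [2.0, 4.7, 8.9]
grip_width: 0.0315
gripper_force: 50.3
```

```bash
python3 -c "
from h import *
togo(q2p(.5));gq(.9,.95,.99)"
```

```text
t 10.0 tcp [ 0.5327 -0.1247  0.1246] in breaker mm [-44.    1.8  16.3] travel in target axes (units) [ 1.612  0.074 -1.146] rot units [-0.055  1.917  0.005] F [6.1 4.7 6.7] w 0.031509952659638164 50.307347774505615 q [  7.  44.   8. 114. -48.  12. -32.]
grasp mm [-39.    1.7  34.6] r 0.0755 q 0.994 tilt 14.7
0.9 tool units [ 0.216  0.067 -0.182]
0.95 tool units [ 0.105  0.068 -0.081]
0.99 tool units [0.02  0.068 0.004]
```

Request:
jog_arm([
  {"claw": 255, "rot": [0, 0, 0], "travel": [-0.08, 0, 0.06]},
  {"claw": 255, "rot": [0, 0, 0], "travel": [-0.08, 0, 0.06]},
  {"claw": 255, "rot": [0, 0, 0], "travel": [0, 0, 0]},
])

```text
time: 10.3
tcp_pos: [0.5325, -0.1248, 0.1234]
orientation: [[0.965, -0.007, 0.261], [-0.008, -1.0, 0.004], [0.261, -0.006, -0.965]]
ft_force: [6.1, 9.6, 51.1]
grip_width: 0.0316
gripper_force: 55.7
```

```bash
python3 -c "
from h import *
togo(q2p(.5));gq(.9)
im,d=get_image('wrist');cv2.imwrite('pics/w4.png',im[:,:,::-1])"
```

```text
t 10.3 tcp [ 0.5325 -0.1248  0.1234] in breaker mm [-44.8   1.7  15.4] travel in target axes (units) [ 1.643  0.069 -1.181] rot units [-0.048  1.861  0.01 ] F [30.7  9.6 41.2] w 0.03164563455473992 55.73176860809326 q [  8.  44.   7. 114. -49.  11. -31.]
grasp mm [-40.    1.6  33.7] r 0.0752 q 1.01 tilt 15.1
0.9 tool units [ 0.244  0.063 -0.223]
```

View pics/w4.png

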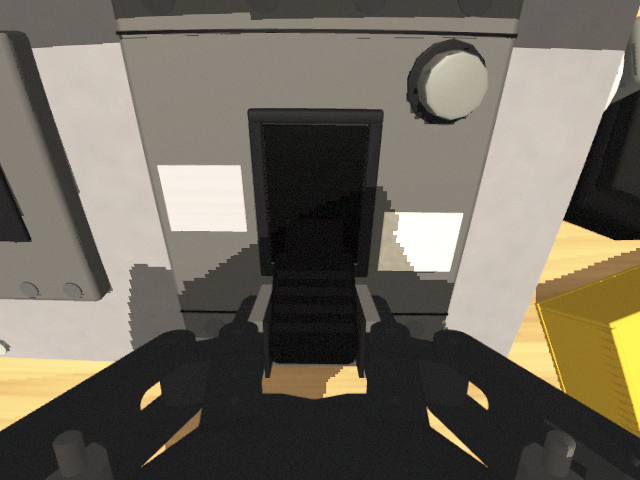

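The handle lies fully down between the pads (310,320), and the force rose sharply to 50 N: it is at the lower stop. Now it goes up.

```bash
python3 -c "
from h import *
gq(.95,.85,.75,.65,.55,.45,.35)"
```

```text
grasp mm [-40.    1.6  33.7] r 0.0752 q 1.01 tilt 15.1
0.95 tool units [ 0.133  0.065 -0.123]
0.85 tool units [ 0.36   0.064 -0.319]
0.75 tool units [ 0.606  0.063 -0.49 ]
0.65 tool units [ 0.867  0.063 -0.637]
0.55 tool units [ 1.142  0.063 -0.756]
0.45 tool units [ 1.428  0.063 -0.848]
0.35 tool units [ 1.721  0.063 -0.91 ]
```

Request:
jog_arm([
  {"claw": 255, "rot": [0, 0, 0], "travel": [0.25, 0, -0.22]},
  {"claw": 255, "rot": [0, 0, 0], "travel": [0.23, 0, -0.2]},
  {"claw": 255, "rot": [0, 0, 0], "travel": [0.25, 0, -0.17]},
  {"claw": 255, "rot": [0, 0, 0], "travel": [0.26, 0, -0.15]},
  {"claw": 255, "rot": [0, 0, 0], "travel": [0.27, 0, -0.12]},
  {"claw": 255, "rot": [0, 0, 0], "travel": [0.29, 0, -0.09]},
  {"claw": 255, "rot": [0, 0, 0], "travel": [0.29, 0, -0.06]},
  {"claw": 255, "rot": [0, 0, 0], "travel": [0, 0, 0]},
])

```text
time: 11.15
tcp_pos: [0.566, -0.1251, 0.1553]
orientation: [[0.969, -0.007, 0.248], [-0.009, -1.0, 0.006], [0.248, -0.008, -0.969]]
ft_force: [-6.6, 1.4, 1.2]
grip_width: 0.0317
gripper_force: 46.6
```

```bash
python3 -c "
from h import *
togo(q2p(.5));gq(.3,.2,.1,.0,-.06,-.1)"
```

```text
t 11.15 tcp [ 0.566  -0.1251  0.1553] in breaker mm [ 0.1  1.8 26.2] travel in target axes (units) [-0.155  0.071 -0.748] rot units [-5.900e-02  1.953e+00 -1.000e-03] F [-5.1  1.4  4.4] w 0.031692212027909054 46.565489172935486 q [  1.  44.  19. 106. -44.  24. -38.]
grasp mm [ 5.2  1.6 44.5] r 0.0747 q 0.38 tilt 14.4
0.3 tool units [ 0.233  0.065 -0.052]
0.2 tool units [ 0.533  0.065 -0.073]
0.1 tool units [ 0.832  0.065 -0.065]
0.0 tool units [ 1.13   0.066 -0.027]
-0.06 tool units [1.306 0.066 0.01 ]
-0.1 tool units [1.422 0.067 0.04 ]
```

Request:
jog_arm([
  {"claw": 255, "rot": [0, 0.35, 0], "travel": [0.2, 0, -0.04]},
  {"claw": 255, "rot": [0, 0.35, 0], "travel": [0.2, 0, 0]},
  {"claw": 255, "rot": [0, 0.3, 0], "travel": [0.2, 0, 0.02]},
  {"claw": 255, "rot": [0, 0, 0], "travel": [0, 0, 0]},
])

```text
time: 11.55
tcp_pos: [0.5793, -0.1254, 0.16]
orientation: [[0.924, -0.008, 0.381], [-0.011, -1.0, 0.005], [0.381, -0.009, -0.924]]
ft_force: [-9.9, 4.0, -3.4]
grip_width: 0.0315
gripper_force: 47.4
```

```bash
python3 -c "
from h import *
togo(q2p(.5));gq(.2,.1,.0,-.06,-.1)"
```

```text
t 11.55 tcp [ 0.5793 -0.1254  0.16  ] in breaker mm [14.   1.6 23.7] travel in target axes (units) [-0.709  0.064 -0.849] rot units [-0.062  0.949 -0.013] F [-10.3   3.9   2. ] w 0.031496326892266426 47.391639947891235 q [ 10.  42.   3. 111. -52.   8. -29.]
grasp mm [16.5  1.4 42.5] r 0.0744 q 0.226 tilt 22.4
0.2 tool units [ 0.081  0.057 -0.017]
0.1 tool units [0.377 0.057 0.033]
0.0 tool units [0.666 0.057 0.112]
-0.06 tool units [0.835 0.057 0.174]
-0.1 tool units [0.946 0.058 0.22 ]
```

Request:
jog_arm([
  {"claw": 255, "rot": [0, 0, 0], "travel": [0.19, 0, 0.02]},
  {"claw": 255, "rot": [0, 0, 0], "travel": [0.19, 0, 0.03]},
  {"claw": 255, "rot": [0, 0, 0], "travel": [0.15, 0, 0.04]},
  {"claw": 255, "rot": [0, 0, 0], "travel": [0.15, 0, 0.04]},
  {"claw": 255, "rot": [0, 0, 0], "travel": [0, 0, 0]},
])

```text
time: 12.05
tcp_pos: [0.5967, -0.1255, 0.1634]
orientation: [[0.925, -0.008, 0.38], [-0.01, -1.0, 0.004], [0.38, -0.007, -0.925]]
ft_force: [-7.3, 0.9, -4.0]
grip_width: 0.0314
gripper_force: 46.0
```

```bash
python3 -c "
from h import *
togo(q2p(.5));gq(.0,-.06,-.1)"
```

```text
t 12.05 tcp [ 0.5967 -0.1255  0.1634] in breaker mm [30.8  1.7 17.9] travel in target axes (units) [-1.381  0.066 -1.081] rot units [-0.057  0.957 -0.004] F [-8.3  0.8  0.2] w 0.03137047339198212 46.005942821502686 q [  7.  42.   7. 108. -51.  12. -31.]
grasp mm [33.3  1.5 36.7] r 0.0746 q -0.013 tilt 22.3
0.0 tool units [-0.032  0.06  -0.029]
-0.06 tool units [0.138 0.06  0.032]
-0.1 tool units [0.248 0.061 0.078]
```

Continue in small steps until the upper stop shows as a force rise.

Request:
jog_arm([
  {"claw": 255, "rot": [0, 0, 0], "travel": [0.1, 0, 0.03]},
  {"claw": 255, "rot": [0, 0, 0], "travel": [0.1, 0, 0.03]},
  {"claw": 255, "rot": [0, 0, 0], "travel": [0.05, 0, 0.02]},
  {"claw": 255, "rot": [0, 0, 0], "travel": [0, 0, 0]},
])

```text
time: 12.45
tcp_pos: [0.6029, -0.1256, 0.1638]
orientation: [[0.925, -0.008, 0.38], [-0.01, -1.0, 0.004], [0.38, -0.008, -0.925]]
ft_force: [-10.6, 1.6, -1.8]
grip_width: 0.0313
gripper_force: 45.4
```

```bash
python3 -c "
from h import *
togo(q2p(.5));gq(-.06,-.1,-.14)"
```

```text
t 12.45 tcp [ 0.6029 -0.1256  0.1638] in breaker mm [36.3  1.7 15.2] travel in target axes (units) [-1.602  0.067 -1.188] rot units [-0.059  0.961 -0.006] F [-10.1   1.5   3.8] w 0.03131149385528544 45.36515772342682 q [  6.  43.   9. 107. -50.  14. -32.]
grasp mm [38.8  1.5 34. ] r 0.0749 q -0.095 tilt 22.3
-0.06 tool units [-0.096  0.06  -0.045]
-0.1 tool units [0.015 0.061 0.001]
-0.14 tool units [0.123 0.061 0.052]
```

Request:
jog_arm([
  {"claw": 255, "rot": [0, 0, 0], "travel": [0.07, 0, 0.03]},
  {"claw": 255, "rot": [0, 0, 0], "travel": [0.06, 0, 0.03]},
  {"claw": 255, "rot": [0, 0, 0], "travel": [0, 0, 0]},
])

```text
time: 12.75
tcp_pos: [0.6066, -0.1257, 0.1638]
orientation: [[0.925, -0.008, 0.38], [-0.01, -1.0, 0.004], [0.38, -0.008, -0.925]]
ft_force: [-11.0, 2.1, -1.4]
grip_width: 0.0311
gripper_force: 44.5
```

```bash
python3 -c "
from h import *
togo(q2p(.5));gq(-.06,-.1,-.14)"
```

```text
t 12.75 tcp [ 0.6066 -0.1257  0.1638] in breaker mm [39.6  1.6 13.3] travel in target axes (units) [-1.732  0.064 -1.263] rot units [-0.058  0.958 -0.007] F [-10.2   2.    4.3] w 0.031072267323306108 44.48239088058472 q [  6.  43.   9. 106. -50.  14. -32.]
grasp mm [42.1  1.5 32.1] r 0.0751 q -0.145 tilt 22.3
-0.06 tool units [-0.235  0.057 -0.102]
-0.1 tool units [-0.124  0.058 -0.056]
-0.14 tool units [-0.015  0.058 -0.005]
```

```bash
python3 -c "
from h import *
im,d=get_image('wrist');cv2.imwrite('pics/w5.png',im[:,:,::-1])
c=calibration('wrist');B=(cloud(c,d)-C)@RB
k=(abs(B[...,1])<.012)&(B[...,2]>.025)&(B[...,2]<.075)&(abs(B[...,0])<.075)&(d>0)
v,u=np.nonzero(k)
for r in range(v.min(),v.max()+1,8):
  j=v==r
  if j.any(): print(r,np.median(B[v[j],u[j]],0).round(4),j.sum())
for q in(-.15,-.06,.02,.1):print(q,pix(c,np.array([q2p(q,.09,-.016),q2p(q,.09,.016)])).round())
"
```

```text
327 [0.0369 0.0077 0.0253] 17
335 [ 0.0438 -0.0001  0.0396] 63
343 [0.0451 0.0001 0.046 ] 66
351 [ 0.0436 -0.      0.0484] 69
359 [ 0.0411 -0.      0.0496] 69
367 [ 0.0385 -0.      0.0507] 69
375 [0.0361 0.0001 0.052 ] 68
383 [0.0332 0.0001 0.0528] 68
-0.15 [[364. 327.]
 [274. 327.]]
-0.06 [[365. 351.]
 [273. 350.]]
0.02 [[365. 372.]
 [273. 371.]]
0.1 [[365. 392.]
 [273. 391.]]
```

View pics/w5.png

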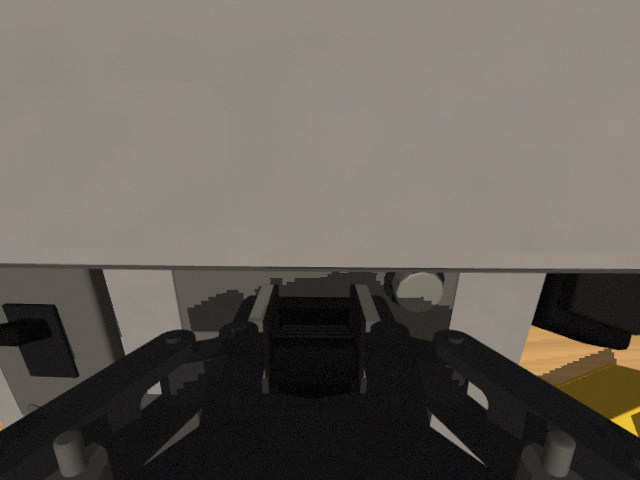

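```bash
python3 -c "
from h import *
s=sense();T=np.eye(4);T[:3,:3]=s['orientation'];T[:3,3]=s['tcp_pos']
c=calibration('wrist');tc=c['world_to_cam']@T
T4=np.eye(4);T4[:3,:3]=np.linalg.svd([[.965,-.007,.261],[-.008,-1,.004],[.261,-.006,-.965]])[0]@np.linalg.svd([[.965,-.007,.261],[-.008,-1,.004],[.261,-.006,-.965]])[2];T4[:3,3]=[.5325,-.1248,.1234]
c4=dict(c);c4['world_to_cam']=tc@np.linalg.inv(T4)
def edge(q,sx,r=.09):
  a=.45-q;return bp(r*np.sin(a)+sx*np.cos(a),0,-.03+r*np.cos(a)-sx*np.sin(a))
for q in(.7,.8,.86,.91,.98):print(q,'end face far/near edge',pix(c4,edge(q,.008)).round(),pix(c4,edge(q,-.008)).round(),'wide-base far',pix(c4,edge(q,.008,.048)).round())
for p in[(.037,.025),(.037,-.025),(-.037,.025)]:print(pix(c4,bp(*p,.004)).round())
for q in(-.1,-.06,0,.05):print(q,'w5',pix(c,edge(q,.008)).round(),pix(c,edge(q,-.008)).round())
im=cv2.imread('pics/w4.png')[260:380,240:390];cv2.imwrite('pics/w4c.png',cv2.convertScaleAbs(cv2.resize(im,None,fx=5,fy=5,interpolation=cv2.INTER_CUBIC),alpha=4))"
```

```text
0.7 end face far/near edge [[320. 323.]] [[319. 350.]] wide-base far [[319. 228.]]
0.8 end face far/near edge [[320. 340.]] [[319. 360.]] wide-base far [[319. 238.]]
0.86 end face far/near edge [[320. 348.]] [[319. 364.]] wide-base far [[319. 244.]]
0.91 end face far/near edge [[319. 354.]] [[319. 366.]] wide-base far [[319. 248.]]
0.98 end face far/near edge [[319. 360.]] [[319. 368.]] wide-base far [[319. 254.]]
[[251. 108.]]
[[389. 109.]]
[[265. 277.]]
-0.1 w5 [[319. 317.]] [[319. 364.]]
-0.06 w5 [[319. 327.]] [[319. 374.]]
0 w5 [[319. 343.]] [[319. 389.]]
0.05 w5 [[319. 356.]] [[319. 402.]]
```

View pics/w4c.png

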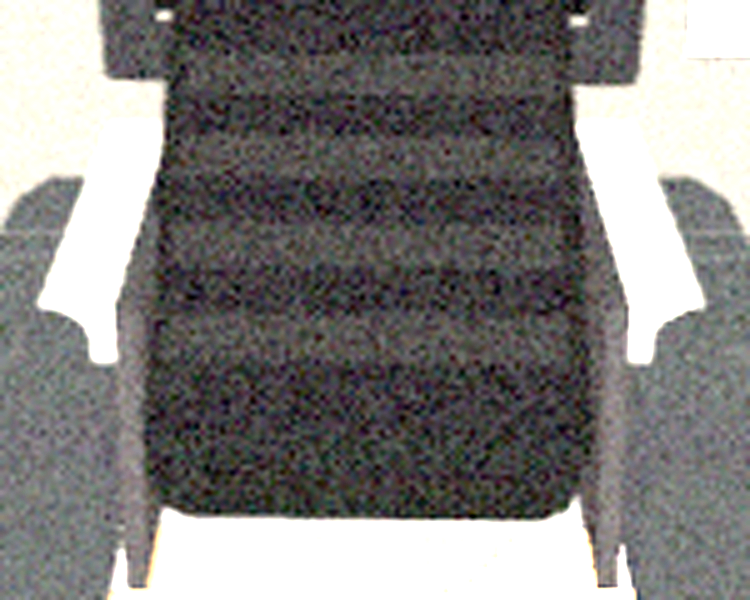

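The handle end spans rows 338–394, meaning about 0.0 rad: the pads crept ahead of it, so it is not yet at the stop. I let go, back off, and push it from below with shut fingers instead.

Request:
jog_arm([
  {"claw": 60, "rot": [0, 0, 0], "travel": [0, 0, 0]},
  {"claw": 60, "rot": [0, 0, 0], "travel": [0, 0, 0]},
  {"claw": 60, "rot": [0, 0, 0], "travel": [-0.1, 0, -0.6]},
  {"claw": 60, "rot": [0, 0, 0], "travel": [-0.4, 0, -0.8]},
  {"claw": 60, "rot": [0, 0, 0], "travel": [-0.8, 0, -0.8]},
  {"claw": 255, "rot": [0, 0, 0], "travel": [-0.8, 0, -0.8]},
  {"claw": 255, "rot": [0, 0, 0], "travel": [-0.5, 0, 0]},
  {"claw": 255, "rot": [0, 0, 0], "travel": [0, 0, 0]},
  {"claw": 255, "rot": [0, 0, 0], "travel": [0, 0, 0]},
])

```text
time: 13.7
tcp_pos: [0.52, -0.1255, 0.2098]
orientation: [[0.923, -0.007, 0.384], [-0.009, -1.0, 0.003], [0.384, -0.006, -0.923]]
ft_force: [0.4, -0.4, 0.2]
grip_width: 0.0071
gripper_force: 0.0
```

```bash
python3 -c "
from h import *
togo(bp(-.04,0,.025),RT22)
for n in('wrist','top'):
  im,d=get_image(n);cv2.imwrite('pics/%s6.png'%n,im[:,:,::-1])
  c=calibration(n);B=(cloud(c,d)-C)@RB
  k=(abs(B[...,1])<.012)&(B[...,2]>.02)&(B[...,2]<.075)&(abs(B[...,0])<.075)&(d>0)
  v,u=np.nonzero(k)
  for r in sorted(set(v))[::6]:
    j=v==r;print(n,r,np.median(B[v[j],u[j]],0).round(4),j.sum())
"
```

```text
t 13.7 tcp [ 0.52   -0.1255  0.2098] in breaker mm [-12.5   0.8  96.5] travel in target axes (units) [-0.691  0.033  2.983] rot units [-0.049 -0.07   0.003] F [ 0.4 -0.4 -0. ] w 0.007079534218960546 0.0 q [ 11.  33.   4. 119. -51.  10. -27.]
wrist 162 [0.0433 0.0006 0.0471] 45
wrist 168 [0.0406 0.0001 0.0496] 47
wrist 174 [0.0378 0.0001 0.0508] 47
wrist 180 [0.0349 0.0003 0.0521] 46
wrist 186 [0.0321 0.0001 0.0533] 45
wrist 192 [0.0285 0.     0.0517] 45
wrist 198 [0.0223 0.0003 0.0402] 42
top 213 [ 0.0408 -0.0002  0.0421] 9
top 219 [ 0.0301 -0.0004  0.0561] 10
```

Request:
jog_arm([
  {"claw": 255, "rot": [0, 0, 0], "travel": [0, 0, -0.8]},
  {"claw": 255, "rot": [0, 0, 0], "travel": [0, 0, 0]},
  {"claw": 255, "rot": [0, 0, 0], "travel": [0, 0, 0]},
  {"claw": 255, "rot": [0, 0, 0], "travel": [0, 0, 0]},
  {"claw": 255, "rot": [0, 0, 0], "travel": [0, 0, 0]},
])

```text
time: 14.3
tcp_pos: [0.5121, -0.1253, 0.2271]
orientation: [[0.924, -0.007, 0.382], [-0.009, -1.0, 0.003], [0.382, -0.006, -0.924]]
ft_force: [-0.3, 0.2, -0.7]
grip_width: -0.0
gripper_force: 0.0
```

```bash
python3 -c "
from h import *
im,d=get_image('wrist');c=calibration('wrist');B=(cloud(c,d)-C)@RB
cv2.imwrite('pics/w7.png',im[:,:,::-1])
k=(abs(B[...,1])<.012)&(B[...,2]>.046)&(B[...,2]<.075)&(abs(B[...,0])<.075)&(d>0)
m=B[k].mean(0);print('end face',m,B[k].min(0),B[k].max(0),'q',.45-np.arctan2(m[0],m[2]+.03))
k=(np.hypot(B[...,0]-.046,B[...,1]+.047)<.007)&(d>0);f=(abs(B[...,0]-.046)<.01)&(abs(B[...,1]-.045)<.01)&(d>0)
print('button z',np.median(B[k][:,2])-np.median(B[f][:,2]))
print(sense()['ft_force'])"
```

```text
end face [3.52160898e-02 2.81155761e-05 5.13098681e-02] [ 0.02467956 -0.01197776  0.04607223] [0.04330176 0.01199054 0.05547967] q 0.04128049408126344
button z 0.012466916906651531
[-0.6998851  -0.01672008 -0.36156387]
```

View pics/w7.png

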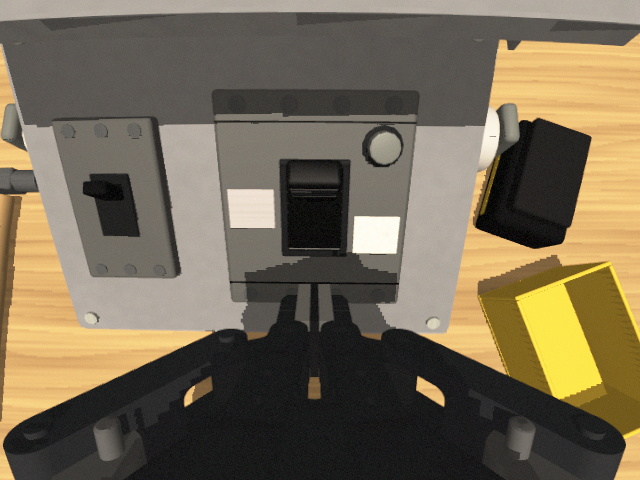

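The main handle stays at the top by itself (end at (315,172)), latched. The button at (382,146) is out 12 mm, the outgoing handle at (100,190) is still up, and the gripper is clear, so I hand in.

```bash
python3 -c "
from bench import *
print(finish_job())"
```

```text
the job is handed in; nothing more can be done
None
```

The trip test and reset are done and the job is handed in: the main breaker tripped, was swung down to its lower stop and is latched on again, with the button out and the outgoing breaker still on. The hand-in gave no verdict.

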